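# Knock a formed bracket out of its die and hang it on the rail

## Task

The channel bracket has just been formed and is sunk in the open die: press the round pad of the knock-out rocker down over centre until it locks, so that the bracket is tipped up, then take the bracket out by its raised end and set it gently, open side down, astride the finished-parts rail, whose height you must feel for, with its whole length on the rail and nothing holding it. After that, press the rocker's square pad fully down again so that the die is ready for the next blank, and leave the wrench and the hammer lying where they are.

Things in the scene. Friction and masses are not known exactly. Their poses are not given: they have to be found in the camera images.
- die: Open steel forming die, fixed: block 190 (x) x 90 (y) x 57 mm high; centred in it a rectangular cavity 146 x 48 mm, 27 mm deep (floor at z = 30), long side along x. Origin on the bench under the block's centre, z up. Its base plate reaches to y = -135 and carries the knock-out rocker on the -y side.
- bracket: Grey metal channel 140 (x) x 44 (y) x 24 mm (z), 0.2 to 0.35 kg, open side down: 5 mm web on top with two dark slots, 4 mm flanges along both long sides, 36 mm clear between, 19 mm deep below the web; ends open. Origin: centre of the underside (flange edges). Starts in the cavity, axes along the die's, top 3 mm below the die top, 2 mm free at each side and 3 mm at the ends: no room to grip.
- rocker (a joint): Knock-out rocker, 150 mm steel see-saw on the die's -y side (pivot at die y = -90, z = 75 mm, axis along die y). 0 rad = round pad up, ejector down; 0.5 = round pad fully down, ejector up. Over-centre: from either end it resists with 8 N at the pad plus load and drag (10 to 18 N in all, pressed slowly) until 0.25 rad, then snaps on to a hard stop and stays.
- ejector (a joint): Round-headed ejector pin, 14 mm, on the cavity's centre line at die x = +30, under the bracket's web; rises 0 to 0.033 m with the rocker. Up, it tilts the bracket about 0.34 rad, +x end up, -x end still on the cavity floor, shifted up to 12 mm; the raised end's top is then some 40 mm above the die top, its flange edges some 18 mm above it.
- rocker_round (a point): Centre of the top face of the round pad (40 mm disc) on the rocker's +x end, 60 mm from the pivot; moves with the rocker, about 30 mm lower at 0.5 rad than at 0. The pad's axis leans 0.25 rad at either end of travel.
- rocker_square (a point): Centre of the top face of the square pad (36 mm) on the rocker's -x end, 60 mm from the pivot; about 30 mm higher when the rocker is at 0.5 rad than at 0.
- rail: Finished-parts rail, fixed: a level steel bar 220 (x) x 28 (y) x 20 mm on two slim telescopic posts over a base plate 200 x 80 x 10 mm. Origin on the bench under the bar's middle, x along the bar. The bar's top is 90 to 115 mm above the bench, set stiffly at a different height each time and not reported: feel for it. A bracket astride it has its origin 19 mm below the bar's top and 4 mm play each side.
- wrench: Open wrench 180 mm long lying on the bench beside the die on its +y side, parallel to it. To be left alone.
- hammer: Hammer 200 mm long lying on the bench beside the rail on its +y side, parallel to it. To be left alone.
Mind the look-alikes: they are no part of the job. Several things have the shape of the bracket; the one meant has the colours described above.

How it is judged:
By the outcome, as a careful person would: the job done as asked, in the order asked, and still so for the second after the job is handed in, with the robot touching nothing.
It also fails if it takes over 54 s, if anything falls off the work surface, if the arm or the gripper's body presses on something with over 40 N, if the wrist force passes 120 N, or if a joint passes its speed limit or range.

## Robot

A 6-joint arm with a two-finger parallel gripper is mounted at the origin on the work surface. World frame = base frame: x ahead of the robot, y to its left, z up, the work surface at z = 0. Lengths are in mm, angles in rad, forces in N, time in s.
With the tool pointing down it reaches from about 300 to 775 mm from the base axis. Payload 14.6 kg.
Tool frame: the origin (TCP) lies between the finger pads; the fingertips stand 25 mm ahead of it and the grasp point (between the pads) lies 6 mm ahead of it; z points along the fingers, x is the direction in which the jaws open and shut, and the axes are right-handed (so a half turn about z gives the same grasp; the last joint's range is limited). The gripper opens to 94 mm and grips with 3 to 60 N. Pads are 16 mm wide; open, the fingers measure 119 mm over their backs; the gripper's body (75 mm by 177 mm) begins 78 mm behind the grasp point.
Start: joints at [1.218, 0.3, 1.521, -0, 1.321, -0.067], TCP at [155.056, 527.681, 230.446] pointing down, gripper open.
Joint ranges: [-3.03, 3.03], [-0.79, 2.21], [0.23, 2.52], [-1.04, 4.18], [0, 3.07], [-2.55, 2.55]. Speed limits (rad/s): [2.22, 2.22, 2.57, 3.14, 3.14, 3.14].

## Interface

Orientations are given as [roll, pitch, yaw] about the fixed x, y, z axes, in that order (R = Rz(yaw) Ry(pitch) Rx(roll)).
In Python, from cell import manip gives the robot as it stands.
- The arm moves only by the tool apply_moves, never from a script. Its argument "series" is a list of rows, each a list of 3 entries, a list of its own where there are three numbers: the shift along the world's x, y, z in cm, then the turn, a rotation vector about the world's x, y, z in rad, then the opening in per cent of the stroke, from 0 (shut) to 100 (fully open). A call has exactly 10 rows; each row is the pose to reach, as a shift and turn from the pose commanded when the call began; what a row does not reach only later rows make up. A row lasts 1/8 s, in which the tool goes at most 62.5 mm and 10.7 degrees, less where a joint would pass 70% of its speed; a pose out of reach is approached as far as the arm can. A call with a gripper value outside its range is refused whole. The fingers move at their own pace and stop on an object; "grip_force" is the grip in N (left out, the last holds). Time passes only in rows, so rows that repeat a pose let the fingers close, or fill a call up. It gives the time, the measured TCP pose, the force and the opening at its end, in the units of the state.
- manip.read_state(): the state, without advancing time (a new reading comes with each control period).
- manip.camera(name): name is "scene" or "top" or "wrist"; returns (picture, depth): 400x640x3 uint8, red, green, blue; 400x640 float32, mm along the optical axis (not along the pixel's ray), 0 where there is no reading.
- manip.camera_info(name): a dict with "intrinsics" (3x3 intrinsics, pixels), "dist" ([k1, k2, p1, p2, k3] as OpenCV has them; the pictures are not rectified), "extrinsics" (4x4, takes a point from world to camera coordinates); the wrist camera has in their place "hand_eye" (4x4, takes a point from camera to tool coordinates, whose origin is the TCP and whose axes are the tool frame's). Camera axes: x right, y down, z forward; pixel columns grow to the right and rows downward; lengths in mm; the calibration is good to about 2 mm. A picture is of the moment at which its call begins: read the wrist's pose just before it. camera_info takes no time and is no camera call.
- manip.sign_off(): hands the job in, once; it reports no verdict.
The state is a dict: "clock": time; "joints": joint angles; "qd": joint speeds; "effort": joint torques, N m; "eef_pos": TCP position; "eef_rot": TCP orientation; "wrist_force": force on the tool from outside, world axes, zero at the start; "moment": the same for the moment, N m; "finger_gap": finger opening in mm.
Only numpy, scipy, OpenCV 4.12 (cv2) and the standard library are available. Lean on these libraries where they do the work, as an engineer would, in place of code of your own. Each camera call takes 0.05 s, during which the arm holds its last target.

## Working session

There is one attempt and no reset: what is moved stays moved. The work goes in short steps, Python scripts to look and compute and a tool call to move; the robot and the scene stay as the last step left them, time stands still between calls to the robot, and variables do not carry over. Pictures are saved under pics/ and viewed, and the job is handed in when it is done.

Besides the shell and the picture viewer there is one more tool, called after ">>>" as name(argument=value, ...) on one line, values as JSON. apply_moves: Moves the arm, as the interface text tells. Its arguments: {"type":"object","properties":{"series":{"type":"array","items":{"type":"array"}},"grip_force":{"type":"number"}},"required":["series"]}

```bash
ls; mkdir -p pics; cat > h.py <<'E'
from cell import manip
import numpy as np, cv2
def grab(n,tag):
    s=manip.read_state(); im,d=manip.camera(n)
    cv2.imwrite(f'pics/{tag}.png',im[:,:,::-1]); np.savez(f'pics/{tag}.npz',im=im,d=d,pos=s['eef_pos'],rot=s['eef_rot'])
    return s,im,d
def R(rpy):
    from scipy.spatial.transform import Rotation as Ro
    return Ro.from_euler('xyz',rpy).as_matrix()
def c2w(n,pos=None,rot=None):
    ci=manip.camera_info(n)
    if n=='wrist':
        T=np.eye(4);T[:3,:3]=R(rot);T[:3,3]=pos
        return T@np.array(ci['hand_eye'])
    return np.linalg.inv(np.array(ci['extrinsics']))
def rays(n,px):
    ci=manip.camera_info(n)
    u=cv2.undistortPoints(np.array(px,float).reshape(-1,1,2),np.array(ci['intrinsics'],float),np.array(ci['dist'],float)).reshape(-1,2)
    return np.c_[u,np.ones(len(u))]
def at_depth(n,tag,px,z=None):
    f=np.load(f'pics/{tag}.npz');T=c2w(n,f['pos'],f['rot']);r=rays(n,px);out=[]
    for (x,y),q in zip(px,r):
        if z is None:
            d=np.median(f['d'][int(y)-1:int(y)+2,int(x)-1:int(x)+2]); p=T[:3,:3]@(q*d)+T[:3,3]
        else:
            v=T[:3,:3]@q; p=T[:3,3]+v*(z-T[2,3])/v[2]
        out.append(p)
    return np.array(out)
E
python3 - <<'E'
from h import *
for n in ['scene','top','wrist']:
    s,im,d=grab(n,n+'0')
    print(n, c2w(n,s['eef_pos'],s['eef_rot']).round(2).tolist())
print(s)
E
```

```text
pics
scene [[0.15, 0.7, -0.7, 1081.02], [0.99, -0.1, 0.11, -104.44], [0.01, -0.71, -0.7, 665.85], [0.0, 0.0, 0.0, 1.0]]
top [[0.03, -0.98, 0.19, 278.71], [-1.0, -0.02, 0.01, -5.93], [-0.0, -0.19, -0.98, 1093.56], [0.0, 0.0, 0.0, 1.0]]
wrist [[0.28, 0.92, 0.26, 79.32], [0.96, -0.27, -0.08, 550.3], [0.0, 0.27, -0.96, 384.19], [0.0, 0.0, 0.0, 1.0]]
{'clock': 0.1, 'joints': array([ 1.21836944e+00,  3.00395094e-01,  1.52148498e+00,  2.94331917e-06,
        1.32069416e+00, -6.65650502e-02]), 'qd': array([ 0.00056799, -0.00220267, -0.0009067 , -0.00046113,  0.00117039,
        0.00072223]), 'effort': array([-8.34793736e-04, -5.32652271e+01, -3.53282154e+01,  7.08440691e-02,
        2.35198403e-02, -1.28805954e-05]), 'eef_pos': array([155.00752608, 527.50141975, 229.96866259]), 'eef_rot': array([-3.14152452e+00,  9.79218246e-04,  1.28493379e+00]), 'wrist_force': array([-0.16691923, -0.1946521 , -0.24284203]), 'moment': array([-0.00785614,  0.00737299,  0.05793655]), 'finger_gap': 93.74070035467273}
```

View pics/scene0.png

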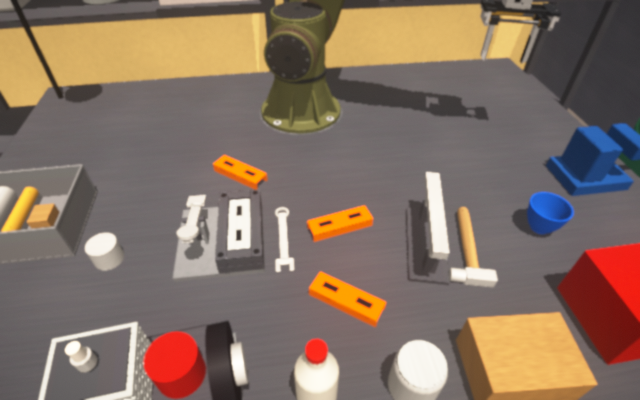

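View pics/top0.png

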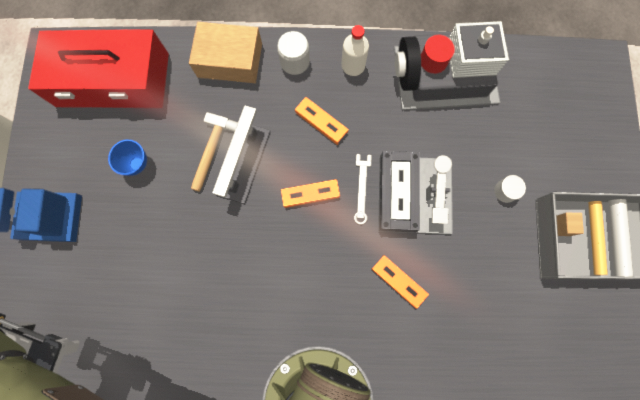

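View pics/wrist0.png

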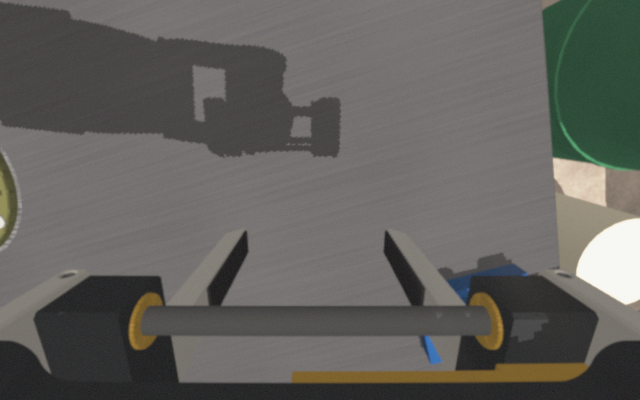

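The grey bracket with dark slots sits in the dark die: top (401,190), scene (239,223). The three look-alikes are orange: top (322,120), (310,194) and (400,282). The rail is at top (236,152), the rocker at top (441,190). Next I enlarge crops to confirm this and to measure.

```bash
python3 - <<'E'
import cv2
a=cv2.imread('pics/top0.png');b=cv2.imread('pics/scene0.png')
cv2.imwrite('pics/c1.png',cv2.resize(a[140:245,370:470],None,fx=5.7,fy=5.7,interpolation=cv2.INTER_CUBIC))
cv2.imwrite('pics/c2.png',cv2.resize(a[95:215,180:280],None,fx=5,fy=5,interpolation=cv2.INTER_CUBIC))
cv2.imwrite('pics/c3.png',cv2.resize(b[175:285,165:305],None,fx=5.4,fy=5.4,interpolation=cv2.INTER_CUBIC))
cv2.imwrite('pics/c4.png',cv2.resize(b[160:290,395:505],None,fx=4.6,fy=4.6,interpolation=cv2.INTER_CUBIC))
E
```

```text
(no output)
```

View pics/c1.png

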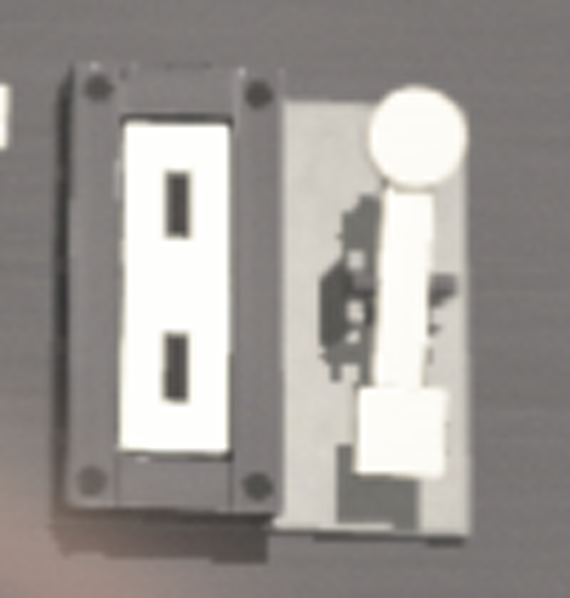

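View pics/c2.png

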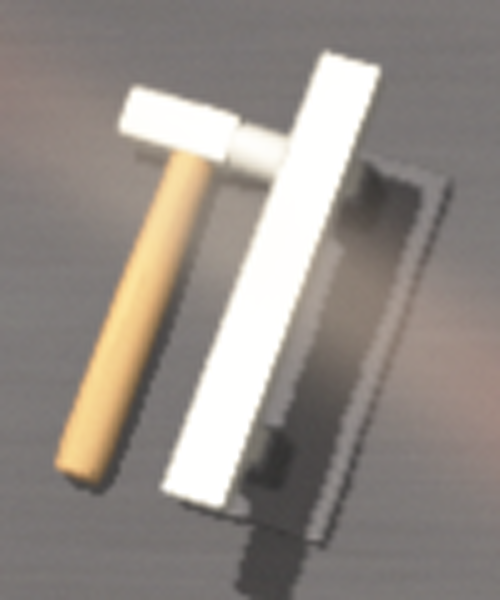

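View pics/c3.png

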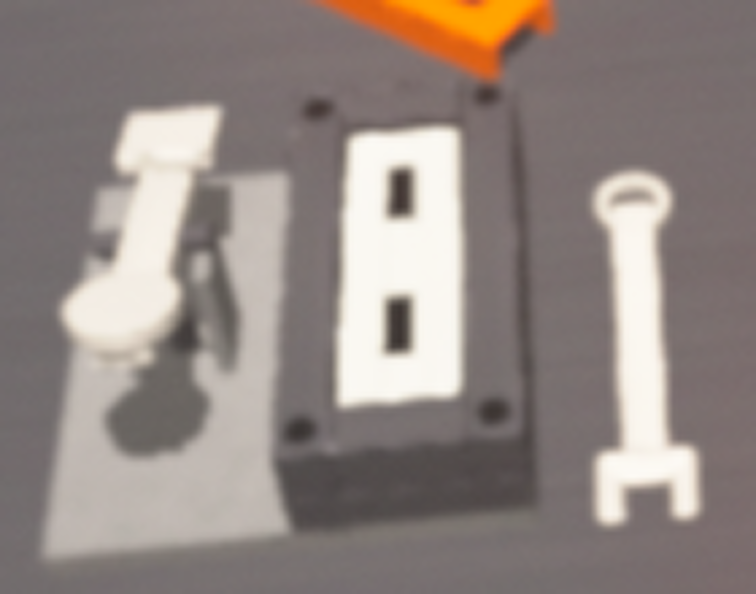

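View pics/c4.png

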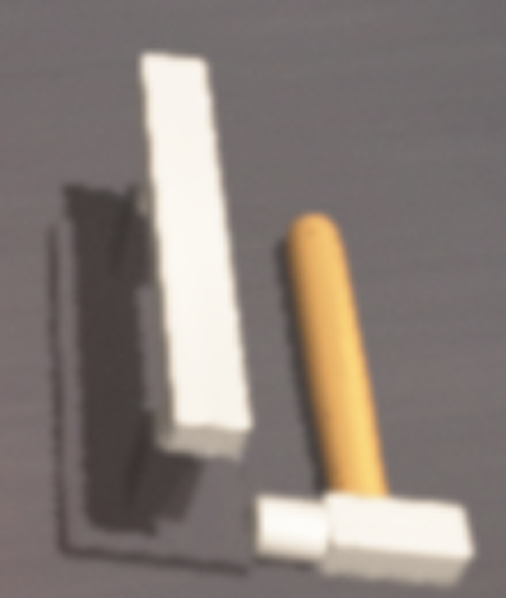

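Confirmed: the part in the die is the grey channel with two dark slots. The round pad is at the far (+x) end and raised. The top crop gives die corners at about (383,152) and (418,231), and the rail bar from (251,106) to (219,195). Now to metric positions.

```bash
python3 - <<'E'
from h import *
def up(l,s,o): return [(x/s+o[0]-.0,y/s+o[1]) for x,y in l]
top=lambda l:up(l,5.7,(370,140)); rt=lambda l:up(l,5,(180,95)); sc=lambda l:up(l,5.4,(165,175)); rs=lambda l:up(l,4.6,(395,160))
print('bracket top'); 
pt=top([(122,122),(232,120),(230,452),(120,448)]); ps=sc([(348,127),(462,127),(462,397),(337,407)])
# top order: (+x,+y),(+x,-y),(-x,-y),(-x,+y);  scene order: left=-y, up=-x : (-x,-y),(-x,+y),(+x,+y),(+x,-y)
def tri(a,b):
    T1=c2w('top');T2=c2w('scene');o=[]
    for p,q in zip(rays('top',a),rays('scene',b)):
        d1=T1[:3,:3]@p;d2=T2[:3,:3]@q
        A=np.c_[d1,-d2];t=np.linalg.lstsq(A,T2[:3,3]-T1[:3,3],rcond=None)[0]
        P=T1[:3,3]+d1*t[0];Q=T2[:3,3]+d2*t[1];o.append(np.r_[(P+Q)/2,np.linalg.norm(P-Q)])
    return np.array(o).round(1)
print(at_depth('top','top0',pt).round(1)); print(tri(pt,[ps[2],ps[3],ps[0],ps[1]]))
print(at_depth('top','top0',pt,54).round(1))
print('holes');print(tri(top([(98,88),(258,93),(258,487),(92,483)]),sc([(494,410),(299,430),(319,107),(486,95)])))
print('pads top depth'); pp=top([(418,136),(402,430)]);print(at_depth('top','top0',pp).round(1))
print(tri(pp,sc([(121,312),(168,135)])))
print('rail top corners: far-left, far-right, near-right, near-left')
ra=rt([(325,50),(382,65),(228,508),(162,490)]); rb=rs([(252,428),(170,425),(142,55),(208,58)])
print(at_depth('top','top0',rt([(350,70),(265,300),(200,480)])).round(1))
print(at_depth('scene','scene0',rs([(200,400),(190,250),(178,70)])).round(1))
print(tri(ra,rb))
print(at_depth('top','top0',ra,102).round(1))
print('sticks: bracket pts scene depth',at_depth('scene','scene0',[(239,232),(239,213)]).round(1))
print('orange',at_depth('top','top0',[(322,120),(310,194),(400,282)]).round(1))
E
```

```text
bracket top
[[ 570.8 -164.5   52.6]
 [ 572.5 -211.2   54.2]
 [ 430.3 -209.    51.9]
 [ 432.  -164.3   44.5]]
[[ 5.723e+02 -1.651e+02  4.740e+01  3.000e-01]
 [ 5.734e+02 -2.109e+02  5.100e+01  1.900e+00]
 [ 4.299e+02 -2.078e+02  5.500e+01  1.100e+00]
 [ 4.312e+02 -1.624e+02  5.010e+01  2.100e+00]]
[[ 570.5 -164.3   54. ]
 [ 572.6 -211.3   54. ]
 [ 430.  -208.6   54. ]
 [ 430.6 -162.9   54. ]]
holes
[[ 5.852e+02 -1.536e+02  5.390e+01  1.100e+00]
 [ 5.848e+02 -2.226e+02  5.410e+01  2.000e-01]
 [ 4.156e+02 -2.197e+02  5.450e+01  5.000e-01]
 [ 4.159e+02 -1.511e+02  5.250e+01  7.000e-01]]
pads top depth
[[ 555.  -278.3   99.9]
 [ 438.2 -276.    71.7]]
[[ 5.563e+02 -2.791e+02  9.510e+01  9.000e-01]
 [ 4.387e+02 -2.767e+02  6.840e+01  5.000e-01]]
rail top corners: far-left, far-right, near-right, near-left
[[674.2 175.9 110.9]
 [560.8 208.5 111.4]
 [475.4 232.5 112.1]]
[[669.6 175.2 111.5]
 [592.4 199.2 112.8]
 [480.1 234.9 112.6]]
[[684.7 189.6 110.3   2.4]
 [677.7 160.9 108.8   0.7]
 [463.9 221.4 109.4   4. ]
 [471.3 251.7 110.3   3.3]]
[[687.7 190.1 102. ]
 [680.6 162.4 102. ]
 [464.7 221.2 102. ]
 [472.4 252.2 102. ]]
sticks: bracket pts scene depth [[ 531.6 -186.6   54.5]
 [ 477.3 -186.5   54.4]]
orange [[ 683.4    6.8   23.9]
 [ 491.3   31.4   22.6]
 [ 283.5 -188.7   23.1]]
```

Die centre is about (500.5,-187), yaw -0.016. Bracket top z is about 54, as it should be. Pads are at (556,-279,~98) and (438.5,-276.5,~70). The rail centre is about (574.5,206), yaw -0.28, with its top at about 111 by camera, inside the 90–115 range. I'll feel the rail on the way, with closed fingers.

>>> apply_moves(series=[[[5,-3.8,0],[0,0,0],0],[[10,-7.6,0],[0,0,0],0],[[15,-11.4,0],[0,0,0],0],[[20,-15.2,0],[0,0,0],0],[[25,-19,0],[0,0,0],0],[[30,-22.9,0],[0,0,0],0],[[35,-26.7,-1],[0,0,0],0],[[39,-30,-4],[0,0,0],0],[[42,-32.1,-7],[0,0,0],0],[[42,-32.1,-8],[0,0,0],0]], grip_force=40)

```text
clock: 1.4
eef_pos: [575.6, 204.7, 147.7]
eef_rot: [-3.139, 0.002, 1.282]
wrist_force: [0.2, -0.2, 0.7]
finger_gap: 0.8
```

>>> apply_moves(series=[[[0,0,-0.4],[0,0,0],0],[[0,0,-0.6],[0,0,0],0],[[0,0,-0.8],[0,0,0],0],[[0,0,-0.9],[0,0,0],0],[[0,0,-1.0],[0,0,0],0],[[0,0,-1.1],[0,0,0],0],[[0,0,-1.2],[0,0,0],0],[[0,0,-1.25],[0,0,0],0],[[0,0,-1.3],[0,0,0],0],[[0,0,-1.3],[0,0,0],0]])

```text
clock: 2.65
eef_pos: [575.1, 206.6, 137.8]
eef_rot: [3.141, -0.0, 1.285]
wrist_force: [-1.9, -1.2, 5.2]
finger_gap: 0.5
```

>>> apply_moves(series=[[[0,0,-0.05],[0,0,0],0],[[0,0,-0.1],[0,0,0],0],[[0,0,-0.1],[0,0,0],0],[[0,0,-0.1],[0,0,0],0],[[0,0,-0.1],[0,0,0],0],[[0,0,2],[0,0,0],0],[[0,0,6],[0,0,0],0],[[0,-6,8],[0,0,0],0],[[0,-12,8],[0,0,0],0],[[0,-18,8],[0,0,0.1],0]])

```text
clock: 3.9
eef_pos: [574.9, 25.0, 217.7]
eef_rot: [3.141, -0.0, 1.387]
wrist_force: [1.0, -0.4, 0.7]
finger_gap: 0.4
```

>>> apply_moves(series=[[[-0.3,-5,0],[0,0,0.05],0],[[-0.6,-10,0],[0,0,0.1],0],[[-0.9,-15,0],[0,0,0.17],0],[[-1.2,-20,-1],[0,0,0.17],0],[[-1.5,-25,-3],[0,0,0.17],0],[[-1.8,-29,-6],[0,0,0.17],0],[[-1.9,-30.5,-8],[0,0,0.17],0],[[-1.9,-30.5,-8.6],[0,0,0.17],0],[[-1.9,-30.5,-9.0],[0,0,0.17],0],[[-1.9,-30.5,-9.0],[0,0,0.17],0]])

```text
clock: 5.15
eef_pos: [556.6, -277.5, 129.0]
eef_rot: [3.14, 0.002, 1.556]
wrist_force: [-5.0, -1.7, 4.1]
finger_gap: 0.5
```

>>> apply_moves(series=[[[0,0,-0.25],[0,0,0],0],[[0,0,-0.5],[0,0,0],0],[[0,0,-0.75],[0,0,0],0],[[0,0,-1.0],[0,0,0],0],[[0,0,-1.25],[0,0,0],0],[[0,0,-1.5],[0,0,0],0],[[0,0,-1.75],[0,0,0],0],[[0,0,-2.0],[0,0,0],0],[[0,0,-2.25],[0,0,0],0],[[0,0,-2.5],[0,0,0],0]])

```text
clock: 6.4
eef_pos: [558.1, -277.2, 104.9]
eef_rot: [3.137, 0.002, 1.557]
wrist_force: [3.3, 0.1, 2.5]
finger_gap: 0.4
```

```bash
python3 - <<'E'
from h import *
s,im,d=grab('top','top1')
print(s['eef_pos'].round(1),s['wrist_force'].round(1))
cv2.imwrite('pics/c5.png',cv2.resize(im[140:245,370:470,::-1],None,fx=5.7,fy=5.7,interpolation=cv2.INTER_CUBIC))
E
```

```text
[ 558.1 -277.2  104.9] [3.3 0.1 2.5]
```

View pics/c5.png

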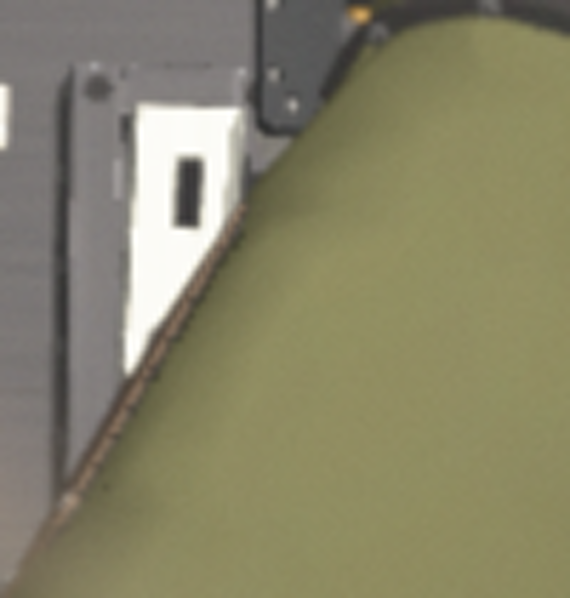

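>>> apply_moves(series=[[[0,0,-0.3],[0,0,0],0],[[0,0,-0.5],[0,0,0],0],[[0,0,-0.7],[0,0,0],0],[[0,0,-0.8],[0,0,0],0],[[0,0,-0.9],[0,0,0],0],[[0,0,-1.0],[0,0,0],0],[[0,0,-1.0],[0,0,0],0],[[0,0,-1.0],[0,0,0],0],[[0,0,-1.0],[0,0,0],0],[[0,0,-1.0],[0,0,0],0]])

```text
clock: 7.7
eef_pos: [557.5, -277.7, 99.6]
eef_rot: [3.137, 0.002, 1.556]
wrist_force: [-19.6, 16.7, 63.5]
finger_gap: 0.5
```

Pressing on met the hard stop at 63 N, so the rocker is fully down. Back off and clear the view.

>>> apply_moves(series=[[[0,0,1],[0,0,0],0],[[0,0,4],[0,0,0],0],[[0,0,10],[0,0,0],10],[[-1,4,14],[0,0,0],40],[[-2,10,16],[0,0,0],68],[[-4,16,16],[0,0,0],68],[[-6,22,16],[0,0,0],68],[[-8,28,16],[0,0,0],68],[[-8,30,16],[0,0,0],68],[[-8,30,16],[0,0,0],68]])

```text
clock: 8.95
eef_pos: [475.6, 23.0, 252.4]
eef_rot: [-3.141, 0.0, 1.558]
wrist_force: [-0.4, -0.6, -0.1]
finger_gap: 63.7
```

```bash
python3 - <<'E'
from h import *
s,im,d=grab('top','top2')
cv2.imwrite('pics/c6.png',cv2.resize(im[140:245,370:470,::-1],None,fx=5.7,fy=5.7,interpolation=cv2.INTER_CUBIC))
s,im,d=grab('scene','scene2')
print(s['eef_pos'].round(1),s['wrist_force'].round(1),s['finger_gap'])
cv2.imwrite('pics/c7.png',cv2.resize(im[165:275,165:305,::-1],None,fx=5.4,fy=5.4,interpolation=cv2.INTER_CUBIC))
E
```

```text
[475.8  22.  252.3] [-0.9 -0.5  0.1] 63.334988792505044
```

View pics/c6.png

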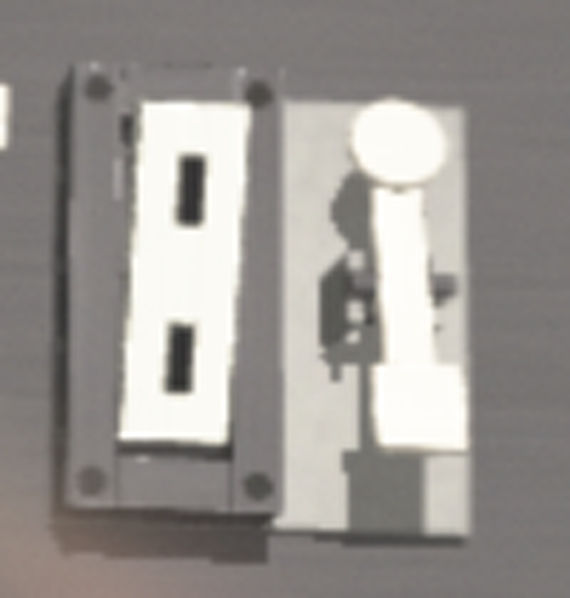

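View pics/c7.png

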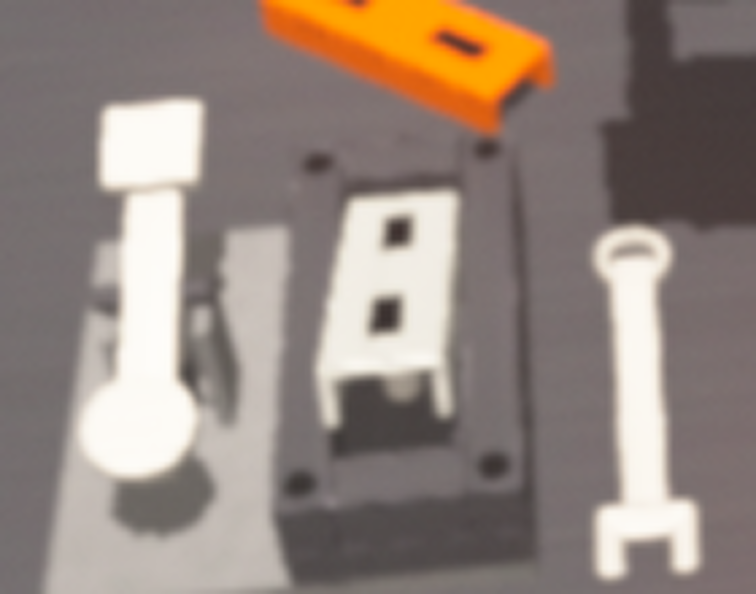

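The rocker is down (round pad low, square pad high) and the bracket is tipped, +x end up. In the top view its web corners are at (394.6,157.9), (414.2,158.2), (410,217.9) and (390.7,217.2). Now fit the web plane and edges.

```bash
python3 - <<'E'
from h import *
def up(l,s,o): return [(x/s+o[0],y/s+o[1]) for x,y in l]
top=lambda l:up(l,5.7,(370,140)); sc=lambda l:up(l,5.4,(165,165))
for n,tag,poly in [('top','top2',top([(140,102),(252,104),(228,444),(118,440)])),('scene','scene2',sc([(350,192),(458,190),(447,365),(318,365)]))]:
    f=np.load(f'pics/{tag}.npz');m=np.zeros(f['d'].shape,np.uint8);cv2.fillPoly(m,[np.array(poly).round().astype(int)],1)
    m=cv2.erode(m,np.ones((3,3)));m&=(f['im'].mean(2)>150).astype(np.uint8)
    ys,xs=np.nonzero(m);T=c2w(n);r=rays(n,np.c_[xs,ys]);P=(r*f['d'][ys,xs][:,None])@T[:3,:3].T+T[:3,3]
    A=np.c_[P[:,0]-500,P[:,1]+187,np.ones(len(P))]
    w=np.ones(len(P),bool)
    for _ in range(5):
        c=np.linalg.lstsq(A[w],P[w,2],rcond=None)[0];e=P[:,2]-A@c;w=abs(e)<3
    print(n,len(P),w.sum(),'plane',c.round(3),'tilt',np.arctan(c[0]).round(3),'roll',np.arctan(c[1]).round(3))
    nrm=np.array([-c[0],-c[1],1])
    for q in rays(n,poly):
        v=T[:3,:3]@q;o=T[:3,3]-np.array([500,-187,c[2]]);t=-(nrm@o)/(nrm@v);print((T[:3,3]+v*t).round(1))
E
```

```text
top 932 143 plane [ 0.239  0.844 75.039] tilt 0.235 roll 0.701
[ 563.2 -163.   110.4]
[ 575.9 -217.1   67.8]
[ 435.5 -210.6   39.7]
[ 429.6 -157.7   82.9]
scene 592 577 plane [ 3.4800e-01 -9.0000e-03  7.4455e+01] tilt 0.335 roll -0.009
[ 432.6 -207.    51.2]
[ 439.9 -162.8   53.3]
[ 577.4 -164.   101.2]
[ 568.7 -209.1   98.6]
```

```bash
python3 - <<'E'
from h import *
def up(l,s,o): return [(x/s+o[0],y/s+o[1]) for x,y in l]
top=lambda l:up(l,5.7,(370,140))
poly=top([(140,102),(252,104),(228,444),(118,440),(191,190),(179,358)])
print(at_depth('top','top2',poly).round(1))
f=np.load('pics/top2.npz');xs,ys=np.meshgrid(np.arange(396,411),np.arange(162,216,4))
px=np.c_[xs.ravel(),ys.ravel()];P=at_depth('top','top2',px)
e=P[:,2]-(74.5+.348*(P[:,0]-500));print('top depth minus scene plane: median',np.median(e).round(2),np.percentile(e,[10,90]).round(1))
k=abs(e-np.median(e))<4;A=np.c_[P[k,0]-500,P[k,1]+187,np.ones(k.sum())];print(np.linalg.lstsq(A,P[k,2],rcond=None)[0].round(3))
c=[.348,-.0,75];T=c2w('top');nrm=np.array([-c[0],-c[1],1])
Q=[]
for q in rays('top',poly):
    v=T[:3,:3]@q;o=T[:3,3]-np.array([500,-187,c[2]]);Q.append(T[:3,3]-v*(nrm@o)/(nrm@v))
Q=np.array(Q);print(Q.round(1)); print('centre',Q[:4].mean(0).round(1), 'len',np.linalg.norm(Q[0]-Q[3]),np.linalg.norm(Q[1]-Q[2]),'wid',np.linalg.norm(Q[0]-Q[1]),np.linalg.norm(Q[2]-Q[3]))
d=(Q[0]+Q[1]-Q[2]-Q[3]);print('yaw',np.arctan2(d[1],d[0]));d=Q[4]-Q[5];print('slot yaw',np.arctan2(d[1],d[0]))
E
```

```text
[[ 572.8 -168.4   77. ]
 [ 579.5 -219.6   55.3]
 [ 433.5 -208.    53.1]
 [ 437.6 -165.7   29.8]
 [ 533.3 -187.6   86.3]
 [ 467.3 -185.9   64.2]]
top depth minus scene plane: median -0.26 [-1.7  0.7]
[3.5400e-01 6.0000e-03 7.4125e+01]
[[ 566.7 -165.    98.2]
 [ 567.1 -210.8   98.3]
 [ 433.7 -208.2   51.9]
 [ 434.2 -162.3   52.1]
 [ 533.2 -187.5   86.6]
 [ 467.4 -186.    63.6]]
centre [ 500.4 -186.6   75.1] len 140.27980166700652 141.24309872515013 wid 45.82769293538035 45.909902616664496
yaw -0.01967551121111524
slot yaw -0.02340114139954602
```

Web centre (500.4,-186.6,74.7), tilt 0.338, yaw -0.018. Length 140.5 and width 45.9 match the given sizes, and the raised end's top is at 98 (57+41). I'll go to a pre-grasp tilted with the bracket.

>>> apply_moves(series=[[[0.3,-4,0],[0,0,0],68],[[0.6,-9,0],[0,-0.08,0],68],[[0.9,-14,-1],[0,-0.17,0],68],[[1.2,-18,-3],[0,-0.25,0],68],[[1.7,-20.9,-6],[0,-0.338,0],68],[[2.1,-20.9,-9],[0,-0.338,0],68],[[2.1,-20.9,-10.8],[0,-0.338,0],68],[[2.1,-20.9,-10.8],[0,-0.338,0],68],[[2.1,-20.9,-10.8],[0,-0.338,0],68],[[2.1,-20.9,-10.8],[0,-0.338,0],68]])

```text
clock: 10.3
eef_pos: [497.3, -187.7, 145.4]
eef_rot: [2.802, -0.004, 1.556]
wrist_force: [0.4, 0.7, 0.4]
finger_gap: 63.9
```

```bash
python3 - <<'E'
from h import *
s,im,d=grab('wrist','w3');print(s['eef_pos'],s['eef_rot'])
E
```

```text
[ 497.33259895 -187.68619475  145.36987016] [ 2.80236906 -0.00447975  1.55573769]
```

View pics/w3.png

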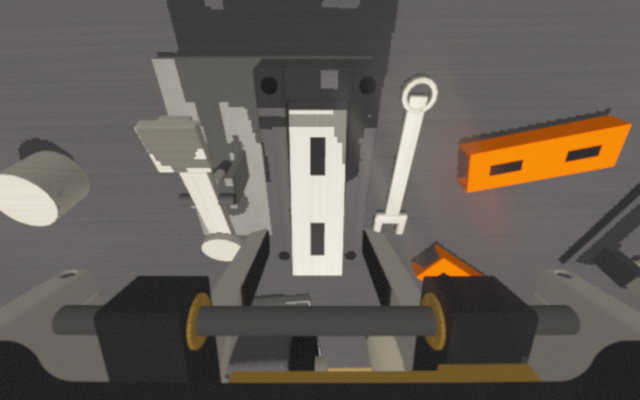

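The wrist view shows the bracket at (292–345, 108–275), centred between the finger tips at (270,235) and (366,235). Quick cross-check of the raised end.

```bash
python3 - <<'E'
from h import *
print(at_depth('wrist','w3',[(292,275),(343,274)],98).round(1),at_depth('wrist','w3',[(289,110),(345,110)],52).round(1))
print(at_depth('wrist','w3',[(317,265),(317,200),(317,120)]).round(1))
E
```

```text
[[ 567.8 -208.8   98. ]
 [ 567.5 -163.6   98. ]] [[ 436.3 -205.6   52. ]
 [ 437.1 -163.4   52. ]]
[[ 558.4 -186.5   95.3]
 [ 503.  -185.6   75.3]
 [ 443.3 -184.6   54.9]]
```

>>> apply_moves(series=[[[0.3,0.05,-0.9],[0,0,0],68],[[0.6,0.05,-1.8],[0,0,0],68],[[0.9,0.05,-2.6],[0,0,0],68],[[1.2,0.05,-3.4],[0,0,0],68],[[1.5,0.05,-4.2],[0,0,0],68],[[1.7,0.05,-4.8],[0,0,0],68],[[1.9,0.05,-5.2],[0,0,0],68],[[1.95,0.05,-5.5],[0,0,0],68],[[2.0,0.05,-5.65],[0,0,0],68],[[2.0,0.05,-5.65],[0,0,0],68]])

```text
clock: 11.6
eef_pos: [517.1, -186.8, 88.0]
eef_rot: [2.804, -0.005, 1.556]
wrist_force: [0.2, 0.4, -0.2]
finger_gap: 64.1
```

>>> apply_moves(series=[[[0,0,0],[0,0,0],40],[[0,0,0],[0,0,0],30],[[0,0,0],[0,0,0],30],[[0,0,0],[0,0,0],30],[[0,0,0],[0,0,0],30],[[0,0,0],[0,0,0],30],[[-0.05,0,0.3],[0,0,0],30],[[-0.1,0,0.8],[0,0,0],30],[[-0.1,0,1.5],[0,0,0],30],[[-0.1,0,2.0],[0,0,0],30]], grip_force=45)

```text
clock: 12.85
eef_pos: [516.1, -186.9, 108.6]
eef_rot: [2.803, -0.005, 1.556]
wrist_force: [-0.5, 0.6, -3.1]
finger_gap: 43.7
```

Gripped (gap 43.7 mm, about 0.31 kg). Now work out the carry: lift, level, yaw to the rail.

```bash
python3 - <<'E'
from h import *
from scipy.spatial.transform import Rotation as Ro
s=manip.read_state()
A=Ro.from_euler('xyz',s['eef_rot']);B=Ro.from_euler('xyz',[np.pi,0,np.pi/2-.279])
print((B*A.inv()).as_rotvec().round(3), s['eef_pos'],s['moment'],s['wrist_force'])
E
```

```text
[ 0.045  0.336 -0.261] [ 516.14132975 -186.85067499  108.56018398] [ 0.04128438  0.29024415 -0.00826303] [-0.54712835  0.56218024 -3.14402331]
```

>>> apply_moves(series=[[[0,0,1.5],[0,0,0],30],[[0,0,4],[0,0,0],30],[[0,0,7],[0,0,0],30],[[0,0,9.5],[0,0,0],30],[[0,0,11],[0,0,0],30],[[0,0,12],[0,0.06,0],30],[[0,0,12],[0,0.14,0],30],[[0,0,12],[0,0.23,0],30],[[0,0,12],[0,0.31,0],30],[[0,0,12],[0,0.338,0],30]])

```text
clock: 14.1
eef_pos: [516.3, -186.7, 227.7]
eef_rot: [-3.14, -0.0, 1.555]
wrist_force: [0.2, -1.2, -3.6]
finger_gap: 43.2
```

>>> apply_moves(series=[[[0.4,2,0],[0,0,0],30],[[1.2,6,0],[0,0,-0.03],30],[[2.2,11,0],[0,0,-0.07],30],[[3.2,16,0],[0,0,-0.11],30],[[4.2,21,0],[0,0,-0.15],30],[[5.2,26,0],[0,0,-0.19],30],[[6.2,31,0],[0,0,-0.23],30],[[7.0,35,-1],[0,0,-0.265],30],[[7.5,37.5,-2.5],[0,0,-0.265],30],[[7.8,38.7,-4],[0,0,-0.265],30]])

```text
clock: 15.35
eef_pos: [593.5, 202.1, 187.4]
eef_rot: [3.141, -0.001, 1.292]
wrist_force: [-0.2, 0.1, -3.5]
finger_gap: 43.5
```

>>> apply_moves(series=[[[0,0,-0.5],[0,0,0],30],[[0,0,-1],[0,0,0],30],[[0,0,-1.3],[0,0,0],30],[[0,0,-1.3],[0,0,0],30],[[0,0,-1.3],[0,0,0],30],[[0,0,-1.3],[0,0,0],30],[[0,0,-1.3],[0,0,0],30],[[0,0,-1.3],[0,0,0],30],[[0,0,-1.3],[0,0,0],30],[[0,0,-1.3],[0,0,0],30]])

```text
clock: 16.6
eef_pos: [594.1, 200.2, 174.9]
eef_rot: [-3.142, 0.0, 1.29]
wrist_force: [0.1, -0.2, -2.0]
finger_gap: 43.5
```

```bash
python3 - <<'E'
from h import *
s,im,d=grab('scene','scene4');print(s['eef_pos'].round(1),s['eef_rot'],s['moment'].round(3))
cv2.imwrite('pics/c8.png',cv2.resize(im[120:270,375:515,::-1],None,fx=4,fy=4,interpolation=cv2.INTER_CUBIC))
s,im,d=grab('wrist','w4')
E
```

```text
[594.1 200.2 174.9] [-3.14158500e+00  2.83832077e-05  1.28998562e+00] [-0.021 -0.016 -0.004]
```

View pics/c8.png

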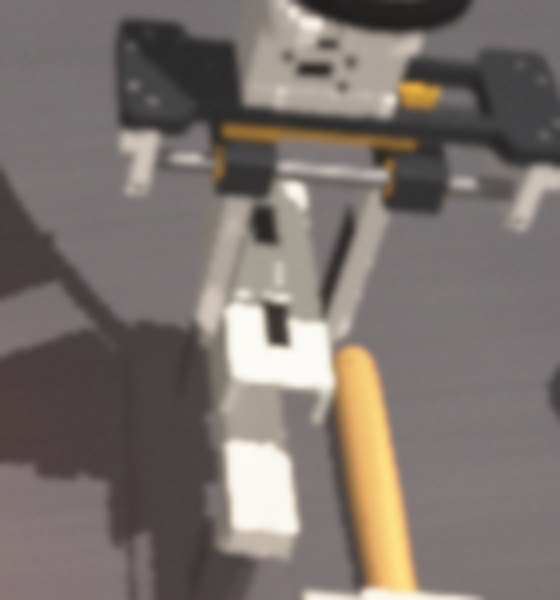

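View pics/w4.png

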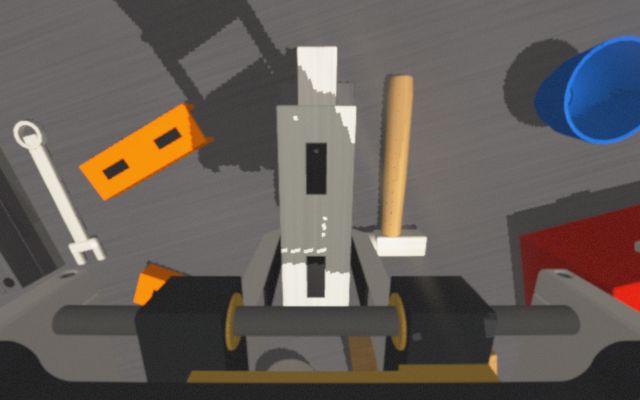

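In the wrist view, the rail's near end is at (298–336, 47) and the bracket's web spans (277–355, 106) to (283–349, 305), roughly in line. Now compute the lateral offset, level and length position.

```bash
python3 - <<'E'
from h import *
im=cv2.imread('pics/w4.png')
cv2.imwrite('pics/c9.png',cv2.resize(im[30:130,250:390],None,fx=5.5,fy=5.5,interpolation=cv2.INTER_CUBIC))
f=np.load('pics/w4.npz');Rm=R(f['rot']);pos=f['pos']
def tool(P): return ((P-pos)@Rm).round(1)
print('rail end tool',tool(at_depth('wrist','w4',[(298,47),(336,47),(299,100),(338,75)],112.8)), at_depth('wrist','w4',[(317,55),(317,75),(310,95)]).round(1))
print('bracket',tool(at_depth('wrist','w4',[(277,107),(355,107),(283,305),(349,305)],168)))
xs,ys=np.meshgrid(np.arange(284,348,3),np.arange(112,236,4));px=np.c_[xs.ravel(),ys.ravel()]
P=(at_depth('wrist','w4',px)-pos)@Rm
m=np.median(P[:,2]);k=abs(P[:,2]-m)<4;print('web z tool',m,k.sum(),len(k),np.linalg.lstsq(np.c_[P[k,0],P[k,1],np.ones(k.sum())],P[k,2],rcond=None)[0].round(4))
E
```

```text
rail end tool [[ -11.5 -130.1   62.1]
 [  14.9 -130.1   62.1]
 [ -11.4  -95.2   62.1]
 [  16.6 -112.    62.1]] [[474.5 236.4 113. ]
 [486.8 232.9 112.1]
 [498.3 224.3 112.5]]
bracket [[-20.4 -87.5   6.9]
 [ 22.1 -87.5   6.9]
 [-21.1  37.3   6.9]
 [ 22.8  37.4   6.9]]
web z tool 7.074858368653192 682 682 [3.6000e-03 4.0000e-04 7.0669e+00]
```

View pics/c9.png

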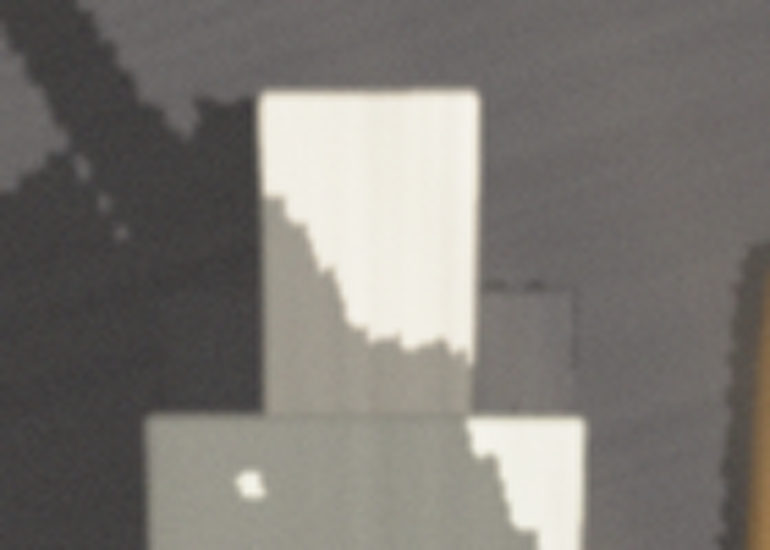

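```bash
python3 - <<'E'
from h import *
f=np.load('pics/w4.npz');Rm=R(f['rot']);pos=f['pos']
def tool(P): return ((P-pos)@Rm).round(1)
print(tool(at_depth('wrist','w4',[(296.9,47.3),(337.3,47.3),(298,93.6),(336.2,93.6)],112.8)))
print(tool(at_depth('wrist','w4',[(276.7,108),(356.4,108),(278.5,180),(353.5,180)],168)))
# full-image edge
im=f['im'].astype(int).sum(2)
for r in (50,60,85,112,120,150,200): print(r,[c for c in range(255,380) if abs(im[r,c+1]-im[r,c-1])>90])
E
```

```text
[[ -12.3 -129.9   62.1]
 [  15.8 -129.9   62.1]
 [ -12.   -99.6   62.1]
 [  15.6  -99.6   62.1]]
[[-20.6 -87.    6.9]
 [ 22.9 -87.    6.9]
 [-21.  -47.1   6.9]
 [ 22.7 -47.    6.9]]
50 [259, 295, 296, 297, 298, 336, 337, 338]
60 [296, 297, 298, 336, 337, 338]
85 [297, 298, 311, 312, 313, 335, 336, 337]
112 [275, 276, 277, 335, 336, 355, 356, 357]
120 [276, 277, 293, 294, 297, 341, 342, 355, 356, 357]
150 [277, 278, 305, 306, 307, 325, 326, 327, 379]
200 [275, 278, 279, 280]
```

Web is level (slope 0.0004) and centred along the rail. The lateral error is only 0.8 mm of 4 mm play. Correct it and lower.

>>> apply_moves(series=[[[0,0.08,-0.4],[0,0,0],30],[[0,0.08,-1.2],[0,0,0],30],[[0,0.08,-2],[0,0,0],30],[[0,0.08,-2.7],[0,0,0],30],[[0,0.08,-3.3],[0,0,0],30],[[0,0.08,-3.8],[0,0,0],30],[[0,0.08,-4.2],[0,0,0],30],[[0,0.08,-4.5],[0,0,0],30],[[0,0.08,-4.6],[0,0,0],30],[[0,0.08,-4.6],[0,0,0],30]])

```text
clock: 17.95
eef_pos: [594.1, 201.0, 129.0]
eef_rot: [3.141, -0.0, 1.29]
wrist_force: [0.4, -0.2, -2.6]
finger_gap: 43.5
```

>>> apply_moves(series=[[[0,0,-0.05],[0,0,0],30],[[0,0,-0.1],[0,0,0],30],[[0,0,-0.15],[0,0,0],30],[[0,0,-0.2],[0,0,0],30],[[0,0,-0.25],[0,0,0],30],[[0,0,-0.3],[0,0,0],30],[[0,0,-0.35],[0,0,0],30],[[0,0,-0.37],[0,0,0],30],[[0,0,-0.37],[0,0,0],30],[[0,0,-0.37],[0,0,0],30]])

```text
clock: 19.2
eef_pos: [594.1, 201.0, 125.3]
eef_rot: [3.142, -0.0, 1.29]
wrist_force: [0.1, 0.5, -3.4]
finger_gap: 43.6
```

>>> apply_moves(series=[[[0,0,-0.03],[0,0,0],30],[[0,0,-0.05],[0,0,0],30],[[0,0,-0.07],[0,0,0],30],[[0,0,-0.09],[0,0,0],30],[[0,0,-0.1],[0,0,0],30],[[0,0,-0.1],[0,0,0],30],[[0,0,-0.1],[0,0,0],30],[[0,0,-0.1],[0,0,0],30],[[0,0,-0.1],[0,0,0],30],[[0,0,-0.1],[0,0,0],30]])

```text
clock: 20.45
eef_pos: [594.1, 201.0, 124.6]
eef_rot: [3.141, -0.0, 1.29]
wrist_force: [-4.7, -1.7, 5.0]
finger_gap: 43.7
```

Contact felt (about 8 N change at TCP 124.6, so the rail top is about 112.5, agreeing with 112.8 felt earlier). Ease and open.

>>> apply_moves(series=[[[0,0,0.03],[0,0,0],30],[[0,0,0.03],[0,0,0],47],[[0,0,0.03],[0,0,0],50],[[0,0,0.03],[0,0,0],55],[[0,0,0.03],[0,0,0],60],[[0,0,0.03],[0,0,0],65],[[0,0,0.03],[0,0,0],65],[[0,0,0.03],[0,0,0],65],[[0,0,0.03],[0,0,0],65],[[0,0,0.03],[0,0,0],65]])

```text
clock: 21.7
eef_pos: [594.0, 201.0, 124.5]
eef_rot: [3.142, 0.0, 1.29]
wrist_force: [0.2, 0.5, 0.1]
finger_gap: 60.9
```

```bash
python3 - <<'E'
from h import *
s,im,d=grab('wrist','w5');print(s['eef_pos'].round(1),s['wrist_force'].round(1),s['finger_gap'])
E
```

```text
[594.  201.  124.5] [0.2 0.5 0.1] 60.92117929167274
```

View pics/w5.png

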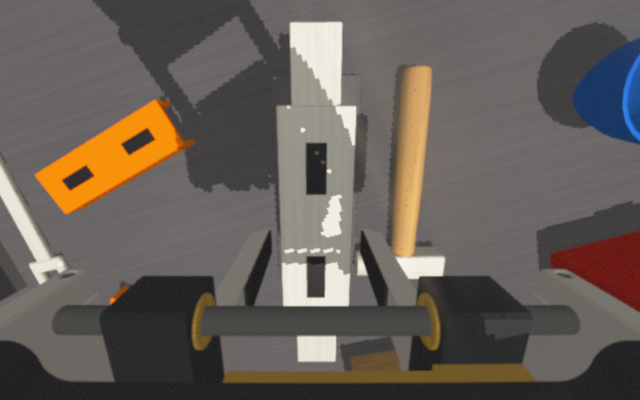

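The fingers are free of the bracket (about 8 mm each side) and it rests astride the rail, which shows beyond both ends (rows 22 and 360). Lift off, and work out the square pad's position from the earlier pictures.

>>> apply_moves(series=[[[0,0,0.5],[0,0,0],65],[[0,0,1.5],[0,0,0],65],[[0,0,3.5],[0,0,0],65],[[0,0,6.5],[0,0,0],65],[[0,0,10],[0,0,0],65],[[-2,-5,11],[0,0,0],40],[[-4,-10,11],[0,0,0],10],[[-6,-16,11],[0,0,0],0],[[-8,-21,11],[0,0,0.1],0],[[-10,-27,11],[0,0,0.2],0]])

```text
clock: 23.0
eef_pos: [493.5, -69.7, 235.6]
eef_rot: [3.14, 0.0, 1.494]
wrist_force: [0.8, -0.5, 0.2]
finger_gap: 14.7
```

```bash
python3 - <<'E'
from h import *
s,im,d=grab('top','top6');print(s['eef_pos'].round(1))
s,im2,d=grab('scene','scene6')
a=cv2.resize(im[90:240,170:290,::-1],None,fx=3.3,fy=3.3,interpolation=cv2.INTER_CUBIC);b=cv2.resize(im2[150:300,380:500,::-1],None,fx=3.3,fy=3.3,interpolation=cv2.INTER_CUBIC)
cv2.imwrite('pics/c10.png',np.hstack([a,b]))
def up(l,s,o): return [(x/s+o[0],y/s+o[1]) for x,y in l]
print(at_depth('top','top2',up([(422,407),(398,141)],5.7,(370,140))).round(1))
print(at_depth('scene','scene2',up([(152,145),(138,428)],5.4,(165,165))).round(1))
E
```

```text
[493.5 -69.7 235.6]
[[ 443.  -276.4  101.4]
 [ 560.8 -277.9   70.2]]
[[ 448.3 -274.9  101.2]
 [ 565.2 -277.3   71.2]]
```

View pics/c10.png

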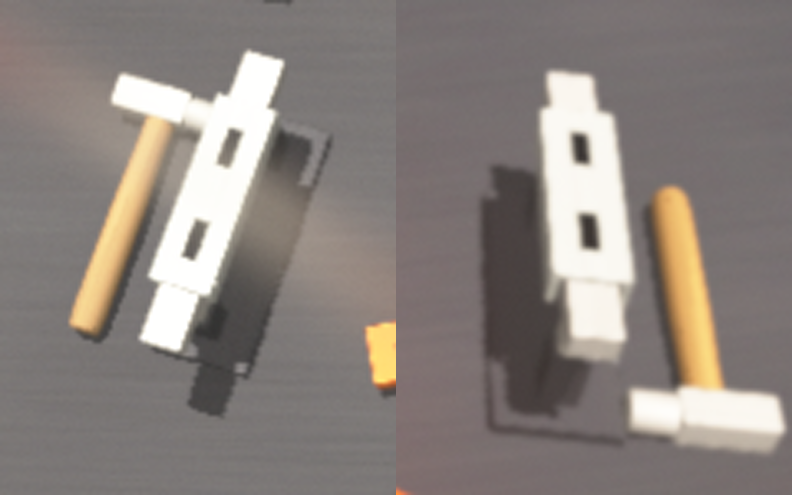

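The bracket sits astride the rail with bar visible at both ends. The hammer has not moved. Now the square pad, at about (444,-276,101).

>>> apply_moves(series=[[[-1,-4,0],[0,0,0.06],0],[[-2.2,-9,0],[0,0,0.06],0],[[-3.4,-14,0],[0,0,0.06],0],[[-4.6,-19,-2],[0,0,0.06],0],[[-5,-20.75,-5],[0,0,0.06],0],[[-5,-20.75,-8],[0,0,0.06],0],[[-5,-20.75,-9.8],[0,0,0.06],0],[[-5,-20.75,-10.2],[0,0,0.06],0],[[-5,-20.75,-10.4],[0,0,0.06],0],[[-5,-20.75,-10.6],[0,0,0.06],0]])

```text
clock: 24.35
eef_pos: [444.8, -275.9, 129.6]
eef_rot: [3.14, 0.001, 1.55]
wrist_force: [-3.1, 1.6, 9.4]
finger_gap: 0.5
```

>>> apply_moves(series=[[[0,0,-0.25],[0,0,0],0],[[0,0,-0.5],[0,0,0],0],[[0,0,-0.75],[0,0,0],0],[[0,0,-1.0],[0,0,0],0],[[0,0,-1.25],[0,0,0],0],[[0,0,-1.5],[0,0,0],0],[[0,0,-1.75],[0,0,0],0],[[0,0,-2.0],[0,0,0],0],[[0,0,-2.2],[0,0,0],0],[[0,0,-2.4],[0,0,0],0]])

```text
clock: 25.6
eef_pos: [444.3, -275.7, 104.3]
eef_rot: [-3.142, -0.0, 1.55]
wrist_force: [0.3, -0.2, -0.4]
finger_gap: 0.2
```

Snapped through (no load left). Gently press on to confirm the stop.

>>> apply_moves(series=[[[0,0,-0.15],[0,0,0],0],[[0,0,-0.3],[0,0,0],0],[[0,0,-0.4],[0,0,0],0],[[0,0,-0.5],[0,0,0],0],[[0,0,-0.6],[0,0,0],0],[[0,0,-0.65],[0,0,0],0],[[0,0,-0.7],[0,0,0],0],[[0,0,-0.7],[0,0,0],0],[[0,0,-0.7],[0,0,0],0],[[0,0,-0.7],[0,0,0],0]])

```text
clock: 26.85
eef_pos: [444.8, -276.0, 100.2]
eef_rot: [3.14, 0.001, 1.55]
wrist_force: [-10.2, 9.9, 31.9]
finger_gap: 0.9
```

Firm stop at 32 N, with the tip at about the same height as on the round pad earlier. Retreat and make the final checks.

>>> apply_moves(series=[[[0,0,1],[0,0,0],0],[[0,0,4],[0,0,0],0],[[0,0,9],[0,0,0],0],[[0,2,14],[0,0,0],0],[[0,7,16],[0,0,0],0],[[0,13,17],[0,0,0],0],[[0,19,17],[0,0,0],0],[[0,25,17],[0,0,0],0],[[0,29,17],[0,0,0],0],[[0,29,17],[0,0,0],0]])

```text
clock: 28.1
eef_pos: [444.1, 16.1, 267.7]
eef_rot: [3.141, -0.0, 1.553]
wrist_force: [0.1, 0.1, 0.3]
finger_gap: 0.1
```

```bash
python3 - <<'E'
from h import *
s,im,d=grab('top','top7');print(s['eef_pos'].round(1),s['clock'])
s,im2,d=grab('scene','scene7')
a=cv2.resize(im[80:260,170:470,::-1],None,fx=2.6,fy=2.6);cv2.imwrite('pics/c11.png',a)
cv2.imwrite('pics/c12.png',cv2.resize(im2[140:300,160:520,::-1],None,fx=2.2,fy=2.2))
def up(l,s,o): return [(x/s+o[0],y/s+o[1]) for x,y in l]
print('pads',at_depth('top','top7',up([(418,136),(402,430)],5.7,(370,140))).round(1))
print('top: web pts',at_depth('top','top7',[(243,125),(236,149),(225,174)]).round(1))
def c(t): return np.load(f'pics/{t}.npz')['im'].astype(int)
for nm,(y0,y1,x0,x1) in {'hammer':(110,195,190,225),'wrench':(150,226,353,372)}.items(): print(nm,'mean abs pixel diff',abs(c('top0')[y0:y1,x0:x1]-c('top7')[y0:y1,x0:x1]).mean().round(2))
E
```

```text
[444.1  16.1 267.7] 28.1
pads [[ 554.5 -277.8  101.4]
 [ 438.3 -276.2   71.3]]
top: web pts [[632.1 188.8 116.7]
 [573.7 201.3 116.7]
 [514.  222.5 117.2]]
hammer mean abs pixel diff 5.7
wrench mean abs pixel diff 41.78
```

View pics/c11.png

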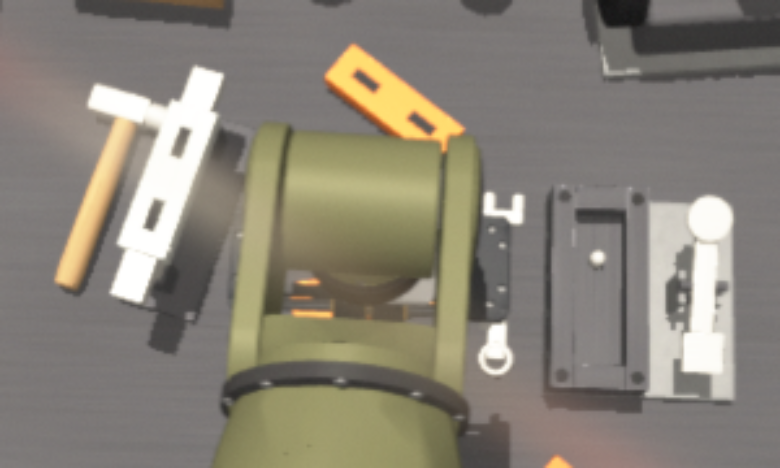

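View pics/c12.png

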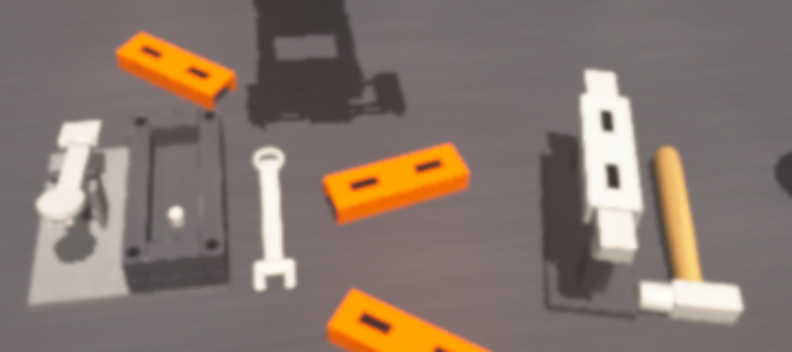

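Everything looks right: round pad up (554,-278,101), square pad down (438,-276,71) as at the start, cavity empty. The web top is level at 117, which is rail 112.5 plus 5. The wrench's pixel difference in the top view comes from the gripper covering it, and in the scene view it looks unmoved. One check of it there, then hand in.

```bash
python3 - <<'E'
from h import *
c=lambda t: np.load(f'pics/{t}.npz')['im'].astype(int)
print('wrench scene diff',abs(c('scene0')[203:275,272:300]-c('scene7')[203:275,272:300]).mean().round(2),'hammer',abs(c('scene0')[205:290,455:500]-c('scene7')[205:290,455:500]).mean().round(2))
print(manip.sign_off())
E
```

```text
wrench scene diff 0.89 hammer 1.88
the job is handed in; nothing more can be done
None
```

The job is done and handed in at about 28 s of the 54 s allowed; the sign-off reports no verdict.

- **Rail height:** I felt it first with closed fingers, at about 112.8 mm.
- **Knock-out:** I pressed the round pad until it snapped over. Pressing on to check the stop then met it harder than I meant, at 63 N (limit 120 N).
- **Bracket:** I gripped it by the raised end with the tool tilted to match, carried it levelled, and lowered it onto the rail. Contact was about 8 N, putting the rail top at about 112.5 mm, and I then released it.
- **Reset:** I pressed the square pad back to its stop at 32 N.

**Last checks:**
- **Bracket:** it sits level astride the rail, web top at about 117 mm, with bar showing past both ends and nothing touching it.
- **Die and rocker:** the cavity is empty, and the pads are back at their starting heights (round about 101 mm, square about 71 mm).
- **Wrench and hammer:** both are unmoved in the scene view. The top view could not confirm the wrench because the gripper covered it.

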